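# Load a polarimeter cell and close the sample chamber

## Task

Take the steel sample cell (blue rings, blue stopper) from the tray, lay it gently, filler neck up, in the V-groove of the polarimeter's sample chamber clear of the stop, then slide it gently along the groove into the detector port until you feel it bear lightly on the end stop. The end windows are glass: never ram it against the stop, and keep the neck up so that the sample stays in. Leave the cell there and slide the chamber cover fully shut, disturbing nothing else.

Things in the scene. Friction and masses are not known exactly. Their poses are not given: they have to be found in the camera images.
- cell: Steel cell, blue rings and blue stopper, 0.16 to 0.30 kg. Origin on its long axis at mid-length; y = long axis, z = up along the filler neck. 120 mm long, both ends alike: tube 20 mm diameter, at each end a cap 30 mm diameter, 14 mm long, flat end face. The mid-length neck, 18 mm diameter, rises from the tube to 36 mm above the axis: grip it there.
- polarimeter: Fixed instrument, 580 mm long (y), 240 mm deep, 142 mm high. Origin on the bench under the sample chamber's centre; y points along the groove from the detector head to the lamp head, z up. Chamber: open-topped well, y -115 to 115 mm, x -88 to 88 mm, walls 142 mm high. Display panel on the detector head (y below -155 mm) up to 165 mm high.
- groove (a point): Point at the chamber's centre on the axis that a cell has when lying in the groove, 96 mm above the bench. The bare-metal 90-degree V-groove runs along the polarimeter's y, from 105 mm on the lamp side of this point to the stop's mount 155 mm on the other; its bottom is 21 mm and its wall tops 6 mm below this point. The caps lie on its walls, sliding friction 1 to 4 N.
- port (a point): Centre of the port's mouth in the chamber's detector-side wall, at the cell axis' height, 115 mm from groove. The port is 48 mm wide, its roof 26 mm above this point, 40 mm deep to the stop's mount. The groove runs on into it under the detector head, so a cell cannot be lowered into its final place: lay it in the open part, then slide it towards -y of the polarimeter.
- stop: Mount of the adjustable end stop at the groove's end. Origin on a cell's axis; axes parallel to the polarimeter's, y pointing out of the port. On it a 33 mm brass collar with a rubber face is set 0 to 22 mm out along +y: its setting is not measured and hard to see, so feel for it. Home, the cell's origin is at y = 60 to 82 mm here. The face gives about 0.12 mm per N.
- cover (a joint): Sliding chamber cover, dark blue plate 240 mm long on top of the instrument, its top 150 mm above the bench. 0 = fully shut over the chamber; grows, up to 0.225 m, as it slides open along the polarimeter's +y over the lamp head. Friction about 2.5 N; stays where it is left.
- cover_grip (a point): Top centre of the cover's black finger grip: an upright bar 90 mm long across the slide and 14 mm thick along it, 30 mm tall, its top 180 mm above the bench. The cover's chamber-side edge is 70 mm from it towards the polarimeter's -y.
- tray: White tray 170 x 150 mm on the bench with two grey V channels along its y axis, 40 mm either side of its origin (bench level). The steel cell lies in one and the glass cell in the other; cell axes 35 mm above the bench.
- glass_cell: Amber glass cell with black caps and white stopper, same shape as the steel one, in the other tray channel. Leave it.
- wash_bottle: White wash bottle with red cap, 60 mm diameter, 150 mm high. Leave it.
- beaker: Glass beaker, 68 mm diameter, 90 mm high. Leave it.
- vial_a: Small amber vial, blue cap, 24 mm diameter, 45 mm high. Leave it.
- vial_b: Small clear vial, white cap, 24 mm diameter, 45 mm high. Leave it.
- plate_case: Round grey case of a calibration plate, 56 mm diameter, 22 mm high. Leave it.
- spare_cap: Spare steel cap ring, 30 mm diameter, 14 mm high. Leave it.
Mind the look-alikes: they are no part of the job. What is shaped like the cell but green or yellow is not meant.

How it is judged:
On the way, in this order (a step that is already met when the one before it is completed fails the run):
1. the steel cell lies in the open part of the V-groove, short of the stop (x of cell in the frame of stop between -0.003 and 0.003 m and z of cell in the frame of stop between -0.0025 and 0.0025 m and y of cell in the frame of stop between 0.092 and 0.2 m and angle between the y axis of cell and the y axis of stop, either way round below 0.05 rad), for 0.2 s.
2. the cell has been slid into the port and bears on the stop with at least 0.5 N (y of cell in the frame of stop below 0.0845 m and z of cell in the frame of stop below 0.0025 m and contact force between cell and stop above 0.5 N), for 0.2 s.
3. the cover is shut (value of joint cover below 0.004 m), for 0.2 s.
At the end, for the whole second after the job is handed in: The steel cell lies at rest in the V-groove, neck up within 0.25 rad, pushed into the port and still bearing on the stop (over 0.2 N), and the cover is shut to within 4 mm (y of cell in the frame of stop between 0.057 and 0.0845 m and x of cell in the frame of stop between -0.003 and 0.003 m and z of cell in the frame of stop between -0.0025 and 0.0025 m and angle between the y axis of cell and the y axis of stop, either way round below 0.05 rad and angle between cell's own z axis and vertical below 0.25 rad and value of joint cover below 0.004 m and linear speed of cell below 0.01 m/s and contact force between cell and stop above 0.2 N); the robot touches nothing.
It fails at once if the cell is pressed on the stop with more than 12 N (strains the end window) (contact force between cell and stop above 12 N).
It fails at once if the cell is dropped or forced onto the instrument (over 35 N) (contact force between cell and polarimeter above 35 N).
It fails at once if the cell's neck is tipped more than 0.6 rad from upright (angle between cell's own z axis and vertical above 0.6 rad).
It fails at once if another thing on the bench is moved by more than 20 mm (distance of any of glass_cell, wash_bottle, beaker, vial_a, vial_b, plate_case, spare_cap from where it was at the start of the episode above 0.02 m).
It also fails if it takes over 69 s, if anything falls off the work surface, if the arm or the gripper's body presses on something with over 40 N, if the wrist force passes 120 N, or if a joint passes its speed limit or range.

## Robot

A 6-joint arm with a two-finger parallel gripper is mounted at the origin on the work surface. World frame = base frame: x ahead of the robot, y to its left, z up, the work surface at z = 0. Lengths are in m, angles in rad, forces in N, time in s.
With the tool pointing down it reaches from about 0.35 to 0.775 m from the base axis. Payload 7.3 kg.
Tool frame: the origin (TCP) lies midway between the tips of the shut fingers; the grasp point (between the pads) lies robot.grasp_offset behind it (robot.grasp_offset is the distance from the TCP to the grasp point, in m); z points along the fingers, x is the direction in which the jaws open and shut, and the axes are right-handed (so a half turn about z gives the same grasp; the last joint's range is limited). The gripper opens to 92 mm and grips with 3 to 60 N. Pads are 19 mm wide; open, the fingers measure 130 mm over their backs; the gripper's body (75 mm by 190 mm) begins 47 mm behind the grasp point.
Start: joints at [-1.269, 0.342, 1.524, -0, 1.275, -0.146], TCP at [0.227, -0.473, 0.227] pointing down, gripper open.
Joint ranges: [-2.53, 2.53], [-0.77, 2.02], [0.04, 2.7], [-1, 4.14], [0.28, 2.66], [-3.11, 3.11]. Speed limits (rad/s): [2.57, 2.57, 3.14, 3.14, 3.14, 3.14].

## Interface

Orientations are given as [roll, pitch, yaw] about the fixed x, y, z axes, in that order (R = Rz(yaw) Ry(pitch) Rx(roll)).
In Python, from cell import robot gives the robot as it stands. The module is installed in compiled form; this text tells all that it offers.
- The arm moves only by the tool move_arm, never from a script. Its argument "increments" is a list of rows, each a list of 7 numbers: the finger opening in mm, from 0 to 91.8, then the shift along the tool's x, y, z in mm, then the turn, a rotation vector about the tool's x, y, z in rad. A call has 1 to 12 rows; each row shifts and turns the pose as measured when the row begins, along the tool's axes as they then stand; what a row does not reach is not made up. A row lasts 1/8 s, in which the tool goes at most 62.5 mm and 10.7 degrees, less where a joint would pass 70% of its speed; a pose out of reach is approached as far as the arm can. A call is refused whole if a number of a shift passes 62.5 or a number of a turn 0.188, either way. A call with a gripper value outside its range is refused whole. The fingers move at their own pace and stop on an object; "newtons" is the grip in N (left out, the last holds). Time passes only in rows, so rows that do not move let the fingers close. It gives the time, the measured TCP pose, the force and the opening at its end, in the units of the state.
- robot.observe(): the state, without advancing time (a new reading comes with each control period).
- robot.read_camera(name): name is "side" or "top"; returns a dict with "img" (420x560x3 uint8, red, green, blue), "fx", "fy", "cx", "cy" (pixels), "k1" (the pictures are not rectified: a ray, as slopes to the right and down, at radius r is drawn at 1 + k1 r^2 times it, then the intrinsics apply), "T" (4x4, takes a point from camera to world coordinates). Camera axes: x right, y down, z forward; pixel columns grow to the right and rows downward; lengths in m; the calibration is good to about 2 mm. A picture is of the moment at which its call begins. There is no depth.
- robot.hand_in(): hands the job in, once; it reports no verdict.
Trained networks look in the newest picture that a camera, given by its name, has taken for a name from the list of things; names that differ only in an ending like _2 or _b are one class to them, and where a whole thing is asked for, a point or a joint stands for the part that bears it (a point fixed in the world has none). Each returns a list of dicts, best first, with "conf" (0 to 1); they miss things now and then, are a little off and sometimes report something else, mostly with a low value. They report only what shows in the picture. A call takes as long as a camera call. They do not tell look-alikes from the thing itself.
- robot.look_for(thing, camera): "rect" ([left, top, width, height] in pixels, round what is visible of it).
The state is a dict: "time": time; "qpos": joint angles; "qvel": joint speeds; "joint_efforts": joint torques, N m; "tool_pos": TCP position; "tool_rot": TCP orientation; "contact_force": force on the tool from outside, world axes, zero at the start; "torque": the same for the moment, N m; "opening": finger opening in m.
Only numpy, scipy, OpenCV 4.12 (cv2) and the standard library are available. Lean on these libraries where they do the work, as an engineer would, in place of code of your own. Each camera call takes 0.05 s, during which the arm holds its last target.

## Working session

There is one attempt and no reset: what is moved stays moved. The work goes in short steps, Python scripts to look and compute and a tool call to move; the robot and the scene stay as the last step left them, time stands still between calls to the robot, and variables do not carry over. Pictures are saved under pics/ and viewed, and the job is handed in when it is done.

Besides the shell and the picture viewer there is one more tool, called after ">>>" by a JSON object that holds its "api" and its "payload". move_arm: Moves the arm, as the interface text tells. Its arguments: {"type":"object","properties":{"increments":{"type":"array"},"newtons":{"type":"number"}},"required":["increments"]}

```bash
mkdir -p pics; cat > h.py <<'E'
import numpy as np, cv2
from cell import robot
from scipy.spatial.transform import Rotation as R
def cam(n,save=None):
    c=robot.read_camera(n)
    if save: cv2.imwrite('pics/'+save,cv2.cvtColor(c['img'],cv2.COLOR_RGB2BGR))
    return c
def ray(c,u,v):
    xd=np.array([(u-c['cx'])/c['fx'],(v-c['cy'])/c['fy']]); x=xd.copy()
    for _ in range(30): x=xd/(1+c['k1']*(x@x))
    d=c['T'][:3,:3]@np.array([x[0],x[1],1]); return c['T'][:3,3],d
def onz(c,u,v,z):
    o,d=ray(c,u,v); return o+d*(z-o[2])/d[2]
def proj(c,p):
    q=np.linalg.inv(c['T'])@np.r_[p,1]; s=q[:2]/q[2]; s=s*(1+c['k1']*(s@s))
    return np.array([c['fx']*s[0]+c['cx'],c['fy']*s[1]+c['cy']])
E
python3 - <<'E'
from h import *
s=robot.observe(); print(s, robot.grasp_offset)
for n in('top','side'):
    c=cam(n,n+'0.png'); print(n,c['fx'],c['cx'],c['cy'],c['k1'],c['T'].round(3).tolist())
    for t in('cell','polarimeter','cover','cover_grip','tray','glass_cell','port','groove'):
        try: print(t,[(np.round(d['rect']).tolist(),round(d['conf'],2)) for d in robot.look_for(t,n)])
        except Exception as e: print(t,e)
E
```

```text
{'time': 0.0, 'qpos': array([-1.26896366e+00,  3.42704626e-01,  1.52499518e+00,  3.47840991e-05,
        1.27540473e+00, -1.45969034e-01]), 'qvel': array([-4.25342322e-04,  8.82080778e-05, -5.55338736e-04,  3.47649954e-04,
       -2.12072837e-04,  2.57900164e-04]), 'joint_efforts': array([ 2.22362396e-03, -4.31226969e+01, -2.44228542e+01,  7.18719140e-02,
        5.58946654e-02, -1.39408307e-04]), 'tool_pos': array([ 0.22724199, -0.4728304 ,  0.22606198]), 'tool_rot': array([-3.14133984e+00,  1.49096657e-03, -1.12300459e+00]), 'contact_force': array([ 0.77649749, -0.05840838, -0.16042278]), 'torque': array([-0.01266616,  0.01043434, -0.02673218]), 'opening': 0.09161375420953347} 0.0188
top 428.63958267245226 285.6816447288539 209.47740141491505 -0.10261940429099406 [[-0.022, -0.986, 0.168, 0.337], [-1.0, 0.022, 0.0, -0.067], [-0.004, -0.168, -0.986, 1.172], [0.0, 0.0, 0.0, 1.0]]
cell [([402.0, 198.0, 16.0, 47.0], 0.77), ([426.0, 257.0, 12.0, 46.0], 0.59), ([358.0, 268.0, 15.0, 48.0], 0.59), ([411.0, 137.0, 39.0, 27.0], 0.58)]
polarimeter [([66.0, 130.0, 231.0, 101.0], 0.62)]
cover [(
[... 302 characters left out ...]
127.0, 235.0, 103.0], 0.61)]
side 443.1660283389612 281.6068004246217 213.55651846446517 -0.13559320350526632 [[0.991, -0.08, 0.107, 0.378], [-0.132, -0.677, 0.724, -0.92], [0.014, -0.731, -0.682, 0.939], [0.0, 0.0, 0.0, 1.0]]
cell [([193.0, 300.0, 48.0, 21.0], 0.92), ([200.0, 368.0, 50.0, 17.0], 0.91), ([366.0, 343.0, 40.0, 40.0], 0.87), ([272.0, 335.0, 53.0, 15.0], 0.56), ([362.0, 272.0, 32.0, 38.0], 0.44)]
polarimeter [([261.0, 106.0, 102.0, 148.0], 0.77)]
cover [([260.0, 105.0, 75.0, 46.0], 0.55)]
cover_grip []
tray [([266.0, 306.0, 68.0, 58.0], 0.63)]
glass_cell [([271.0, 307.0, 54.0, 17.0], 0.85)]
port [([258.0, 104.0, 106.0, 150.0], 0.69)]
groove [([260.0, 106.0, 104.0, 147.0], 0.73)]
```

```bash
python3 - <<'E'
import cv2
t=cv2.imread('pics/top0.png');s=cv2.imread('pics/side0.png')
cv2.imwrite('pics/ta.png',cv2.resize(t[110:320,50:310],None,fx=3,fy=2.8571,interpolation=cv2.INTER_CUBIC))
cv2.imwrite('pics/tb.png',cv2.resize(t[110:320,335:475],None,fx=4,fy=2.8571,interpolation=cv2.INTER_CUBIC))
E
```

```text
(no output)
```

View pics/top0.png

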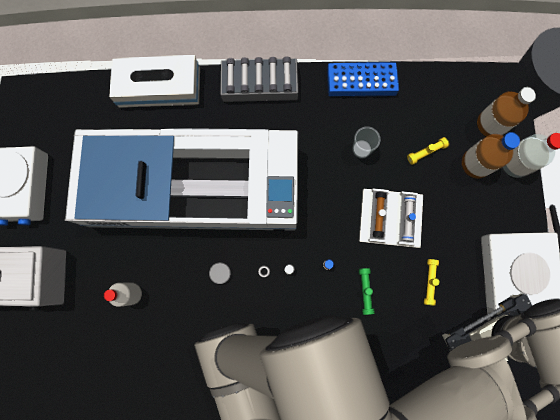

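View pics/side0.png

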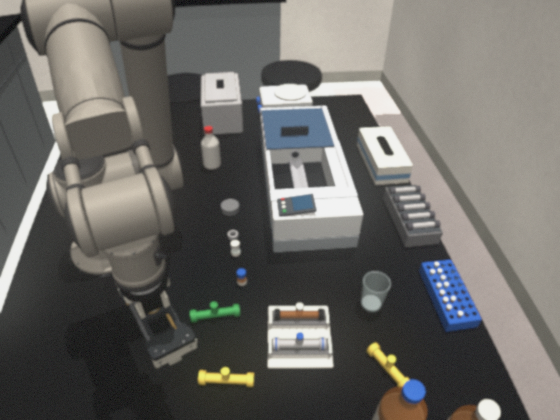

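View pics/ta.png

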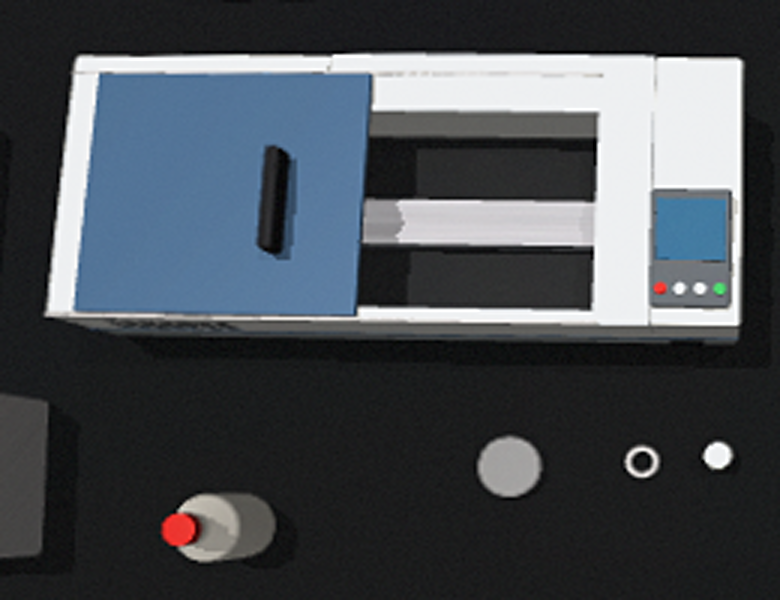

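View pics/tb.png

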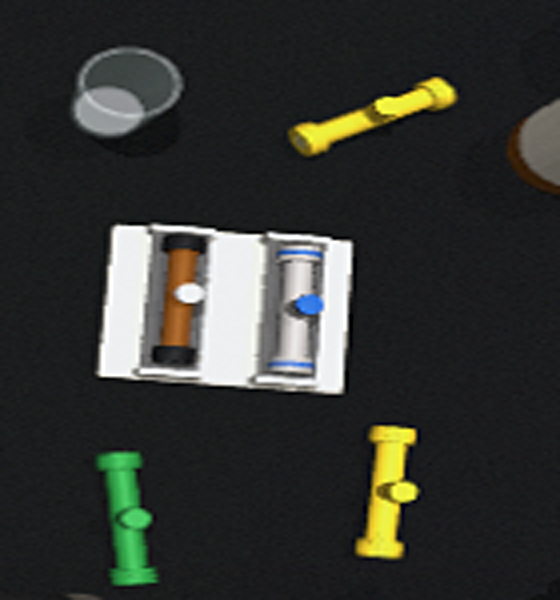

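The steel cell is on the tray's right, with its stopper near (412,217) in the top picture. The cover is open to the left and the well spans about u 173–249. I'll zoom in on the side view to get fit points.

```bash
python3 - <<'E'
import cv2
t=cv2.imread('pics/top0.png');s=cv2.imread('pics/side0.png')
cv2.imwrite('pics/sa.png',cv2.resize(s[95:255,250:370],None,fx=5,fy=3.75,interpolation=cv2.INTER_CUBIC))
cv2.imwrite('pics/sb.png',cv2.resize(s[295:375,255:345],None,fx=8,fy=7,interpolation=cv2.INTER_CUBIC))
cv2.imwrite('pics/tc.png',cv2.resize(t[120:240,160:310],None,fx=5,fy=5,interpolation=cv2.INTER_CUBIC))
cv2.imwrite('pics/td.png',cv2.resize(t[180:255,350:430],None,fx=8,fy=8,interpolation=cv2.INTER_CUBIC))
E
```

```text
(no output)
```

View pics/sa.png

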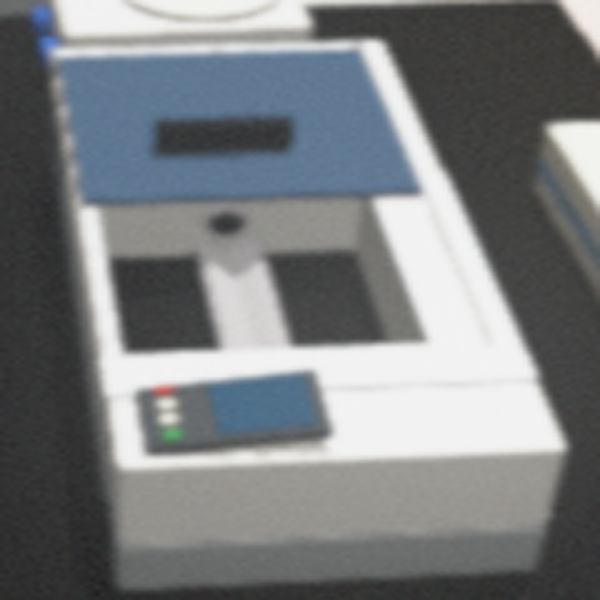

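View pics/sb.png

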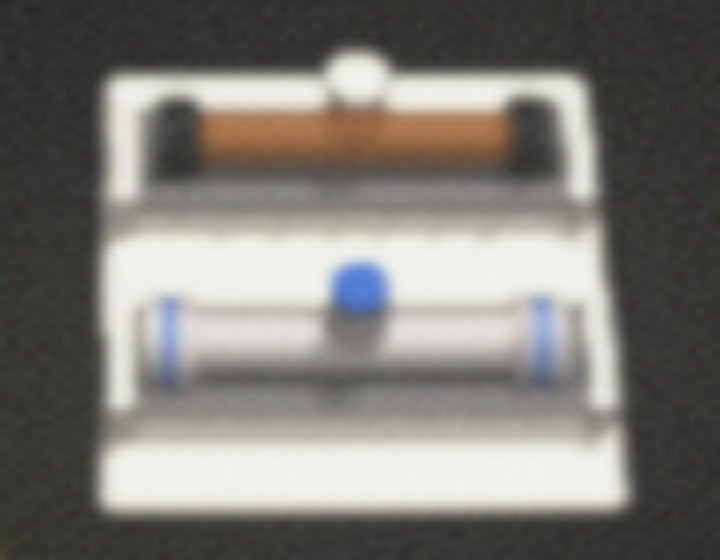

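View pics/tc.png

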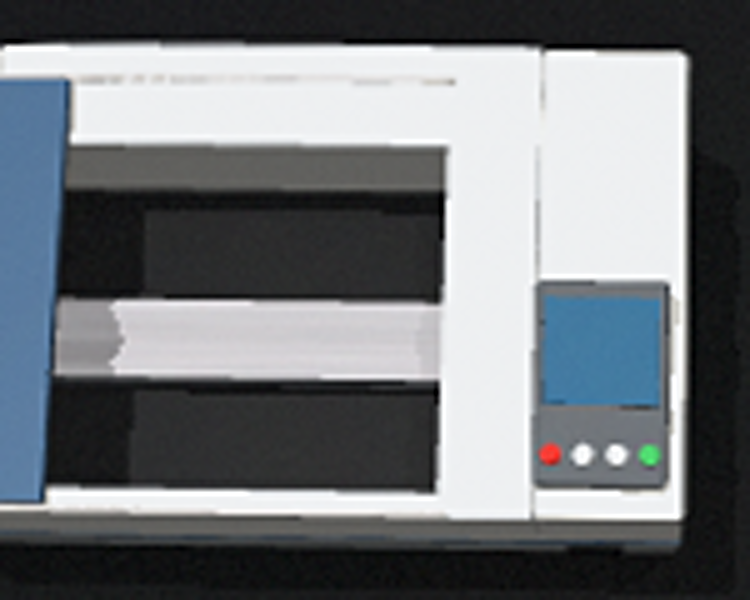

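View pics/td.png

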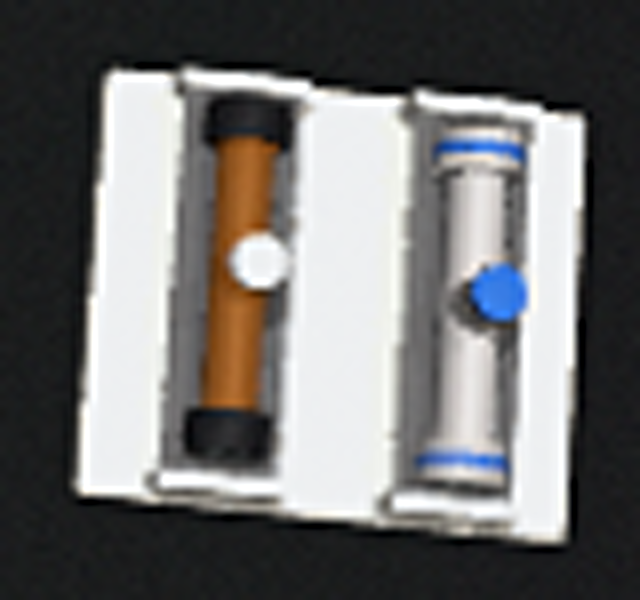

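```bash
cat > fit.py <<'E'
from h import *
from scipy.optimize import least_squares
ct=cam('top'); cs=cam('side')
A=lambda x,y:(160+x/5,120+y/5); B=lambda x,y:(250+x/5,95+y/3.75); C=lambda x,y:(50+x/3,110+y/2.8571)
O=[(ct,A(448,147),(88,-115,142)),(ct,A(437,492),(-88,-115,142)),(ct,A(687,52),(120,-290,142)),(ct,A(683,520),(-120,-290,142)),
(ct,C(77,57),(120,290,142)),(ct,C(47,316),(-120,290,142)),
(cs,B(122,352),(-88,-115,142)),(cs,B(427,340),(88,-115,142)),(cs,B(118,468),(-120,-290,142)),(cs,B(565,448),(120,-290,142))]
K=[(ct,A(70,80),(1,-120,150)),(ct,A(45,500),(-1,-120,150)),(cs,B(88,202),(-1,-120,150)),(cs,B(418,190),(1,-120,150)),
 (ct,C(277,150),(45,-50,180)),(ct,C(266,248),(-45,-50,180))]
def w(p,l):
    c,s=np.cos(p[2]),np.sin(p[2]); return np.array([p[0]+c*l[0]-s*l[1],p[1]+s*l[0]+c*l[1],l[2]])
def res(p,full=False):
    r=[]
    for c,uv,l in O: r.append(proj(c,w(p,np.array(l)/1e3))-uv)
    for c,uv,l in K:
        l=np.array(l,float)
        if abs(l[0])==1: l[0]*=p[4]*1e3
        l/=1e3; l[1]+=p[3]; r.append(proj(c,w(p,l))-uv)
    return np.array(r).ravel() if not full else np.array(r)
f=least_squares(res,[.5,.2,0,.2,.1],loss='soft_l1'); print(f.x.round(4)); print(res(f.x,True).round(1).tolist())
for n in (0,1):
    cc=[ct,cs][n]; g=[o for o in O if o[0] is cc]
    for c,uv,l in g: print(n,l,((onz(c,*uv,l[2]/1e3)-w(f.x,np.array(l)/1e3))[:2]*1e3).round(1))
# groove edges z .09
for p in((440,305),(440,378),(130,300),(130,376)): print(onz(ct,*A(*p),.09).round(4))
# cell
D=lambda x,y:(350+x/8,180+y/8); E=lambda x,y:(255+x/8,295+y/7)
print('stopper',onz(ct,*D(500,293),.071).round(4),onz(cs,*E(360,282),.071).round(4))
print('rings',onz(ct,*D(480,150),.05).round(4),onz(ct,*D(463,461),.05).round(4))
print('tray top',[onz(ct,*D(*p),.01).round(3).tolist() for p in((105,68),(585,112),(570,542),(75,494))])
print('glass', onz(ct,*D(260,262),.071).round(4))
E
python3 fit.py
```

```text
[ 0.5987  0.1876 -0.0249  0.1449  0.1061]
[[-20.1, -5.8], [-19.9, -5.7], [1.6, 1.1], [2.7, 1.9], [-0.3, 3.3], [1.0, 4.3], [2.3, -10.5], [1.1, -10.6], [-2.5, 1.3], [-1.6, 0.7], [0.1, 0.0], [0.7, -0.6], [-1.2, -0.1], [-0.1, -0.1], [-1.0, -6.4], [0.2, -4.5]]
0 (88, -115, 142) [-16.4 -50.7]
0 (-88, -115, 142) [-15.  -48.5]
0 (120, -290, 142) [3.1 4.1]
0 (-120, -290, 142) [4.9 6.5]
0 (120, 290, 142) [ 9.1 -0. ]
0 (-120, 290, 142) [11.   3.4]
1 (-88, -115, 142) [-12.2 -46.1]
1 (88, -115, 142) [-14.2 -47.4]
1 (-120, -290, 142) [6.9 3.9]
1 (120, -290, 142) [4.9 2.2]
[0.5987 0.0288 0.09  ]
[0.56   0.0291 0.09  ]
[0.6055 0.1911 0.09  ]
[0.565  0.1903 0.09  ]
stopper [ 0.4983 -0.3988  0.071 ] [ 0.5013 -0.3999  0.071 ]
rings [ 0.55   -0.4018  0.05  ] [ 0.4455 -0.3887  0.05  ]
tray top [[0.589, -0.284, 0.01], [0.57, -0.452, 0.01], [0.421, -0.436, 0.01], [0.442, -0.266, 0.01]]
glass [ 0.5104 -0.3199  0.071 ]
```

```bash
sed -i "s/r.append(proj(c,w(p,np.array(l)\/1e3))-uv)/l=np.array(l,float); l[1]+=(p[5]*1e3 if abs(l[1])==290 else 0); r.append(proj(c,w(p,l\/1e3))-uv)/; s/.2,.1\],loss/.2,.1,0],loss/" fit.py; python3 fit.py
```

```text
[ 0.597   0.1385 -0.0335  0.1939  0.106   0.0525]
[[-0.4, -5.2], [-0.1, -5.0], [0.7, 2.1], [0.9, 3.0], [-1.1, 2.4], [-0.6, 3.4], [3.5, 0.2], [4.1, 0.2], [-3.6, 0.1], [-2.7, 0.1], [0.4, 0.0], [0.3, -0.7], [-1.1, -0.3], [0.0, 0.0], [-0.8, -6.7], [0.1, -4.9]]
0 (88, -115, 142) [-13.7  -0.9]
0 (-88, -115, 142) [-12.3  -0.2]
0 (120, -290, 142) [ 7.4 54.1]
0 (-120, -290, 142) [ 9.1 54.4]
0 (120, 290, 142) [ 8.3 50.1]
0 (-120, 290, 142) [10.2 51.5]
1 (-88, -115, 142) [-9.6  2.2]
1 (88, -115, 142) [-11.5   2.4]
1 (-120, -290, 142) [11.1 51.8]
1 (120, -290, 142) [ 9.2 52.2]
[0.5987 0.0288 0.09  ]
[0.56   0.0291 0.09  ]
[0.6055 0.1911 0.09  ]
[0.565  0.1903 0.09  ]
stopper [ 0.4983 -0.3988  0.071 ] [ 0.5013 -0.3999  0.071 ]
rings [ 0.55   -0.4018  0.05  ] [ 0.4455 -0.3887  0.05  ]
tray top [[0.589, -0.284, 0.01], [0.57, -0.452, 0.01], [0.421, -0.436, 0.01], [0.442, -0.266, 0.01]]
glass [ 0.5104 -0.3199  0.071 ]
```

```bash
sed -i "s/l\[1\]+=(p\[5\]\*1e3 if abs(l\[1\])==290 else 0)/l+=(np.array([p[6],p[5],0])*1e3 if abs(l[1])==290 else 0)/; s/l\[0\]\*=p\[4\]\*1e3/l[0]=l[0]*p[4]*1e3+p[6]*1e3/;s/.2,.1,0\],loss/.2,.1,0,0],loss/" fit.py; python3 fit.py | head -2
```

```text
[ 0.5843  0.1386 -0.0308  0.1941  0.1054  0.053   0.0181]
[[-0.5, -0.5], [-0.0, -0.0], [0.5, -0.2], [1.0, 0.5], [-1.0, 0.8], [-0.3, 1.6], [-0.9, 0.6], [-0.1, 0.5], [-1.3, 0.0], [-0.5, -0.1], [0.5, -1.7], [0.6, -3.0], [0.7, -0.3], [1.5, -0.1], [-1.2, -1.5], [-0.2, 0.5]]
```

```bash
cat > plan.py <<'E'
from h import *
import sys
def plan(pos,yaw,n):
    s=robot.observe(); p0=s['tool_pos']; R0=R.from_euler('xyz',s['tool_rot']); R1=R.from_euler('xyz',[np.pi,0,yaw])
    rv=(R0.inv()*R1).as_rotvec(); 
    print('t',s['time'],'pos',p0.round(4),'rot',s['tool_rot'].round(4),'F',s['contact_force'].round(2),'op',round(s['opening'],4))
    print('per-row turn',(rv/n).round(4))
    for i in range(n):
        Ri=R0*R.from_rotvec(rv*i/n); print((Ri.inv().apply((np.array(pos)-p0)/n)*1e3).round(1).tolist())
if __name__=='__main__':
    a=[float(x) for x in sys.argv[1:]]; plan(a[:3],a[3],int(a[4]))
E
python3 plan.py .499 -.398 .16 -1.696 8
```

```text
t 1.2 pos [ 0.2273 -0.4733  0.2267] rot [ 3.1416e+00 -1.0000e-04 -1.1230e+00] F [-0.45 -0.43  0.04] op 0.0916
per-row turn [-0.     -0.      0.0716]
[6.2, -34.7, 8.3]
[3.7, -35.0, 8.3]
[1.2, -35.2, 8.3]
[-1.3, -35.2, 8.3]
[-3.8, -35.0, 8.3]
[-6.3, -34.7, 8.3]
[-8.8, -34.1, 8.3]
[-11.2, -33.4, 8.3]
```

>>> {"api": "move_arm", "payload": {"increments": [[60,6,-35,8,0,0,0.072],[60,4,-35,8,0,0,0.072],[60,1,-35,8,0,0,0.072],[60,-1,-35,8,0,0,0.072],[60,-4,-35,8,0,0,0.072],[60,-6,-35,8,0,0,0.072],[60,-9,-34,8,0,0,0.072],[60,-11,-33,8,0,0,0.072],[60,0,0,0,0,0,0]], "newtons": 25}}

```text
time: 2.33
tool_pos: [0.5075, -0.3997, 0.1602]
tool_rot: [3.141, -0.002, -1.72]
contact_force: [-0.9, 0.2, -0.2]
opening: 0.0602
```

```bash
python3 plan.py .499 -.398 .09 -1.696 4; python3 - <<'E'
from h import *
c=cam('side'); cv2.imwrite('pics/s1.png',cv2.resize(c['img'][220:400,200:400,::-1],None,fx=3.5,fy=3.3))
c=cam('top'); cv2.imwrite('pics/t1.png',cv2.resize(c['img'][150:290,330:470,::-1],None,fx=4,fy=4))
E
```

```text
t 2.325 pos [ 0.5075 -0.3997  0.1602] rot [ 3.1414e+00 -1.6000e-03 -1.7204e+00] F [-0.92  0.15 -0.17] op 0.0602
per-row turn [ 0.     -0.0004 -0.0061]
[-0.1, 2.2, 17.5]
[-0.1, 2.2, 17.5]
[-0.1, 2.2, 17.5]
[-0.1, 2.2, 17.5]
```

View pics/s1.png

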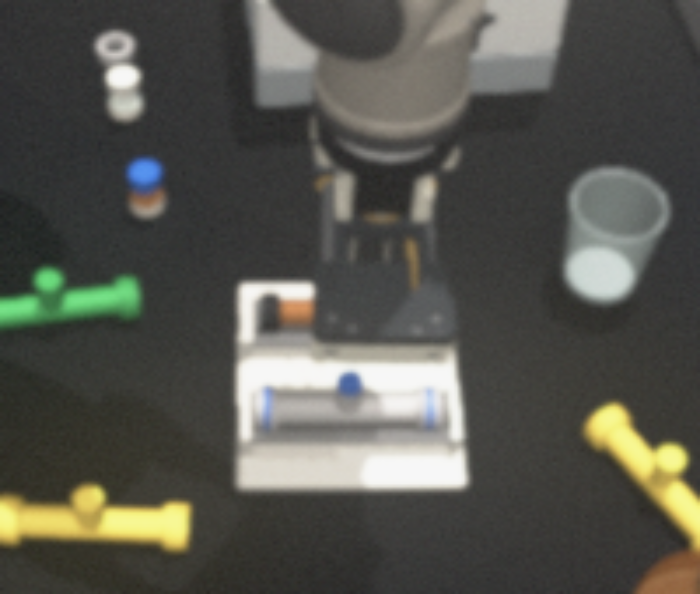

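The fingers hang above the tray, the steel cell's stopper is clear of them, and nothing is in the way. Next I descend.

>>> {"api": "move_arm", "payload": {"increments": [[60,0,2,18,0,0,-0.006],[60,0,2,18,0,0,-0.006],[60,0,2,18,0,0,-0.006],[60,0,2,16,0,0,-0.006],[60,0,0,0,0,0,0]]}}

```text
time: 3.05
tool_pos: [0.4931, -0.4038, 0.0922]
tool_rot: [-3.14, -0.006, -1.699]
contact_force: [0.3, -0.2, -0.3]
opening: 0.0601
```

```bash
python3 plan.py .499 -.398 .045 -1.696 3; python3 - <<'E'
from h import *
c=cam('side'); cv2.imwrite('pics/s2.png',cv2.resize(c['img'][280:380,240:360,::-1],None,fx=6,fy=6))
E
```

```text
t 3.05 pos [ 0.4931 -0.4038  0.0922] rot [-3.1398 -0.0059 -1.6992] F [ 0.34 -0.17 -0.26] op 0.0601
per-row turn [-0.0006 -0.002  -0.0011]
[-2.2, -1.7, 15.7]
[-2.2, -1.7, 15.7]
[-2.2, -1.7, 15.7]
```

View pics/s2.png

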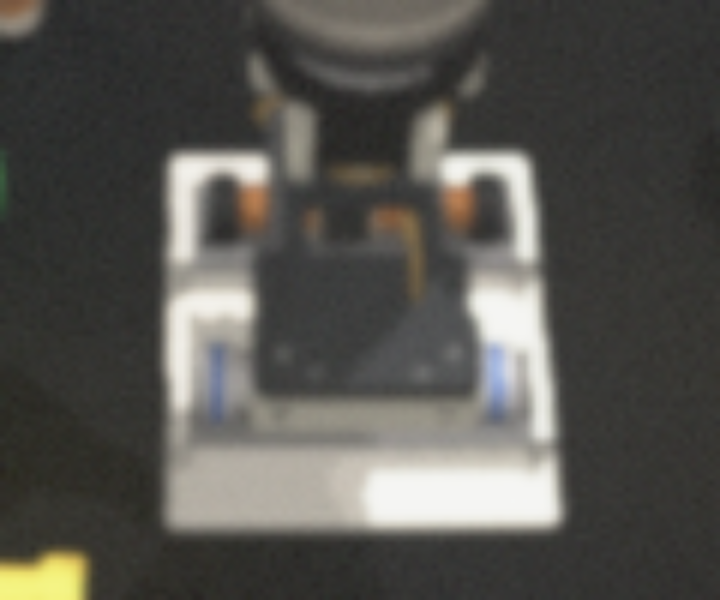

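The gripper is centred over the cell, with the blue rings evenly visible on both sides. I continue down while correcting the drift.

>>> {"api": "move_arm", "payload": {"increments": [[60,-3,-3,15,0,0,0],[60,-2,-2,14,0,0,0],[60,-1,-1,8,0,0,0],[60,0,0,4,0,0,0],[60,0,0,0,0,0,0]]}}

```text
time: 3.72
tool_pos: [0.5018, -0.3994, 0.0504]
tool_rot: [-3.137, -0.008, -1.699]
contact_force: [0.2, 0.4, 0.3]
opening: 0.0599
```

```bash
python3 plan.py .499 -.398 .044 -1.696 1
```

```text
t 3.725 pos [ 0.5018 -0.3994  0.0504] rot [-3.1367 -0.0084 -1.6986] F [0.23 0.4  0.34] op 0.0599
per-row turn [-0.0049 -0.0084 -0.0026]
[-1.1, 3.0, 6.4]
```

>>> {"api": "move_arm", "payload": {"increments": [[60,-1,2,5,-0.005,-0.008,0],[60,0,0,1,0,0,0],[60,0,0,0,0,0,0]]}}

```text
time: 4.1
tool_pos: [0.5001, -0.3986, 0.0447]
tool_rot: [-3.141, -0.001, -1.699]
contact_force: [0.3, 0.4, 0.2]
opening: 0.0603
```

```bash
python3 plan.py .499 -.398 .044 -1.696 1
```

```text
t 4.1 pos [ 0.5001 -0.3986  0.0447] rot [-3.1410e+00 -7.0000e-04 -1.6988e+00] F [0.3  0.44 0.19] op 0.0603
per-row turn [-0.0006 -0.0007 -0.0028]
[-0.5, 1.2, 0.7]
```

Good. Close the jaws.

>>> {"api": "move_arm", "payload": {"increments": [[30,0,0,0,0,0,0],[22,0,0,0,0,0,0],[12,0,0,0,0,0,0],[12,0,0,0,0,0,0],[12,0,0,0,0,0,0],[12,0,0,0,0,0,0],[12,0,0,0,0,0,0]], "newtons": 25}}

```text
time: 4.97
tool_pos: [0.5002, -0.3995, 0.0453]
tool_rot: [-3.14, -0.002, -1.699]
contact_force: [-0.0, -0.3, -0.6]
opening: 0.0178
```

>>> {"api": "move_arm", "payload": {"increments": [[12,0,0,-8,0,0,0],[12,0,0,-20,0,0,0],[12,0,0,-35,0,0,0],[12,0,0,-40,0,0,0],[12,0,0,-40,0,0,0],[12,0,0,-35,0,0,0],[12,0,0,-12,0,0,0],[12,0,0,0,0,0,0]]}}

```text
time: 5.98
tool_pos: [0.4986, -0.3961, 0.2392]
tool_rot: [3.136, 0.005, -1.698]
contact_force: [0.5, 0.3, -2.5]
opening: 0.0176
```

```bash
python3 - <<'E'
from h import *
c=cam('side'); cv2.imwrite('pics/s3.png',cv2.resize(c['img'][170:380,200:400,::-1],None,fx=3,fy=2.85))
E
python3 plan.py .555 .05 .24 -.033 15
```

```text
t 6.025 pos [ 0.4984 -0.3959  0.2384] rot [ 3.135   0.006  -1.6982] F [ 0.42  0.41 -2.38] op 0.0173
per-row turn [-0.      0.0007 -0.111 ]
[-30.0, 0.0, 0.1]
[-29.8, -3.3, 0.1]
[-29.2, -6.6, 0.0]
[-28.3, -9.8, 0.0]
[-27.1, -12.8, -0.0]
[-25.5, -15.8, -0.0]
[-23.6, -18.5, -0.0]
[-21.4, -21.0, -0.1]
[-18.9, -23.2, -0.1]
[-16.2, -25.2, -0.1]
[-13.4, -26.8, -0.1]
[-10.3, -28.1, -0.1]
[-7.1, -29.1, -0.1]
[-3.9, -29.7, -0.1]
[-0.5, -30.0, -0.1]
```

View pics/s3.png

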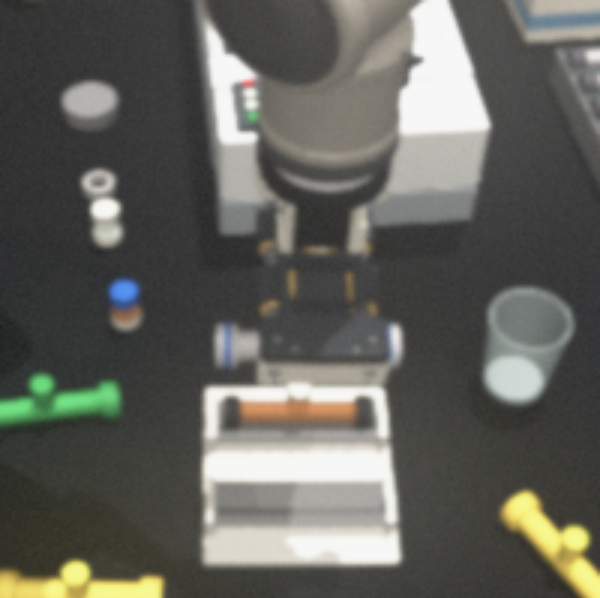

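The cell is lifted level, its weight reads about 2.4 N, and the glass cell is still in the tray. Next I carry it over.

```bash
python3 plan.py .583 .1136 .24 -.033 18
```

```text
t 6.025 pos [ 0.4984 -0.3959  0.2384] rot [ 3.135   0.006  -1.6982] F [ 0.42  0.41 -2.38] op 0.0173
per-row turn [-0.      0.0006 -0.0925]
[-28.7, -1.1, 0.1]
[-28.4, -3.7, 0.1]
[-28.0, -6.3, 0.0]
[-27.3, -8.9, 0.0]
[-26.3, -11.4, 0.0]
[-25.2, -13.7, 0.0]
[-23.8, -16.0, -0.0]
[-22.2, -18.1, -0.0]
[-20.5, -20.1, -0.0]
[-18.5, -21.9, -0.0]
[-16.4, -23.5, -0.1]
[-14.2, -25.0, -0.1]
[-11.8, -26.2, -0.1]
[-9.3, -27.1, -0.1]
[-6.8, -27.9, -0.1]
[-4.2, -28.4, -0.1]
[-1.5, -28.6, -0.1]
[1.1, -28.7, -0.1]
```

>>> {"api": "move_arm", "payload": {"increments": [[12,-15,0,0,0,0,-0.05],[12,-28,-2,0,0,0,-0.092],[12,-28,-5,0,0,0,-0.092],[12,-28,-7,0,0,0,-0.092],[12,-27,-10,0,0,0,-0.092],[12,-26,-12,0,0,0,-0.092],[12,-24,-15,0,0,0,-0.092],[12,-23,-17,0,0,0,-0.092],[12,-21,-19,0,0,0,-0.092],[12,-19,-21,0,0,0,-0.092]]}}

```text
time: 7.28
tool_pos: [0.5292, -0.1075, 0.2262]
tool_rot: [3.139, 0.04, -0.771]
contact_force: [-0.2, 0.7, -2.8]
opening: 0.0174
```

```bash
python3 plan.py .583 .1136 .24 -.033 9
```

```text
t 7.275 pos [ 0.5292 -0.1075  0.2262] rot [ 3.1394  0.0398 -0.7715] F [-0.2   0.73 -2.76] op 0.0174
per-row turn [-0.0014  0.0043 -0.082 ]
[-12.9, -21.8, -1.1]
[-11.1, -22.8, -1.2]
[-9.2, -23.6, -1.2]
[-7.2, -24.3, -1.3]
[-5.2, -24.8, -1.4]
[-3.1, -25.1, -1.4]
[-1.0, -25.3, -1.5]
[1.0, -25.3, -1.5]
[3.1, -25.1, -1.5]
```

>>> {"api": "move_arm", "payload": {"increments": [[12,-13,-22,-4,0,0.01,-0.082],[12,-11,-23,-3,0,0.01,-0.082],[12,-9,-24,-3,0,0.01,-0.082],[12,-7,-24,-2,0,0.005,-0.082],[12,-5,-25,-2,0,0.005,-0.082],[12,-3,-25,-2,0,0,-0.082],[12,-1,-25,-2,0,0,-0.082],[12,1,-20,-1,0,0,-0.082],[12,2,-12,-1,0,0,-0.07],[12,0,0,0,0,0,0]]}}

```text
time: 8.52
tool_pos: [0.5654, 0.1154, 0.2343]
tool_rot: [-3.132, 0.025, 0.008]
contact_force: [-0.1, 0.3, -2.6]
opening: 0.0173
```

```bash
python3 plan.py .583 .1136 .24 -.033 2
```

```text
t 8.525 pos [0.5654 0.1154 0.2343] rot [-3.132   0.0249  0.0078] F [-0.13  0.27 -2.56] op 0.0173
per-row turn [-0.0045  0.0125  0.0203]
[8.7, 0.9, -3.1]
[8.8, 0.8, -3.0]
```

>>> {"api": "move_arm", "payload": {"increments": [[12,9,1,-2,-0.005,0.012,0.02],[12,8,1,-2,-0.004,0.012,0.02],[12,0,0,0,0,0,0],[12,0,0,0,0,0,0]]}}

```text
time: 9.02
tool_pos: [0.5827, 0.1119, 0.2369]
tool_rot: [3.14, 0.002, -0.038]
contact_force: [0.2, 0.4, -3.2]
opening: 0.0175
```

```bash
python3 plan.py .583 .1136 .24 -.033 1;  python3 - <<'E'
from h import *
c=cam('side'); cv2.imwrite('pics/s4.png',cv2.resize(c['img'][60:260,240:400,::-1],None,fx=4,fy=3))
c=cam('top'); cv2.imwrite('pics/t4.png',cv2.resize(c['img'][110:250,50:310,::-1],None,fx=3,fy=3))
E
```

```text
t 9.025 pos [0.5827 0.1119 0.2369] rot [ 3.1403e+00  1.8000e-03 -3.8100e-02] F [ 0.21  0.37 -3.23] op 0.0175
per-row turn [ 0.0013  0.0018 -0.0051]
[0.2, -1.7, -3.1]
```

View pics/s4.png

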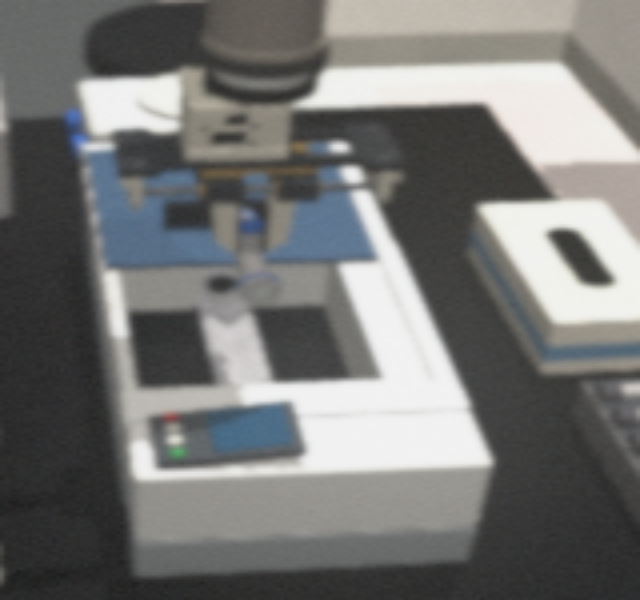

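View pics/t4.png

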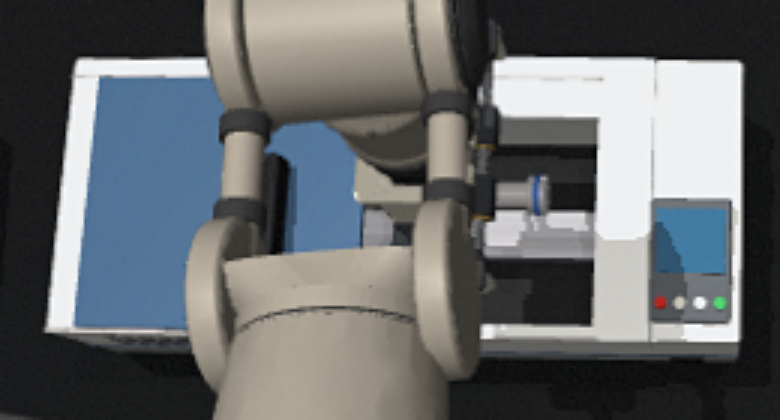

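The cell hangs over the groove with its detector-side cap at about (232,175) in the top picture. I check its lateral position with the calibration.

```bash
python3 - <<'E'
import cv2
from h import *
c=cam('top'); cv2.imwrite('pics/t5.png',cv2.resize(c['img'][150:220,200:260,::-1],None,fx=8,fy=8))
print(proj(c,[.583-.002,.1119-.06,.228]), proj(c,[.581+.015,.0519,.228]), proj(c,[.581-.015,.0519,.228]))
E
```

```text
[232.43777562 174.63929029] [232.44514896 168.24835981] [232.43284129 181.06837819]
```

View pics/t5.png

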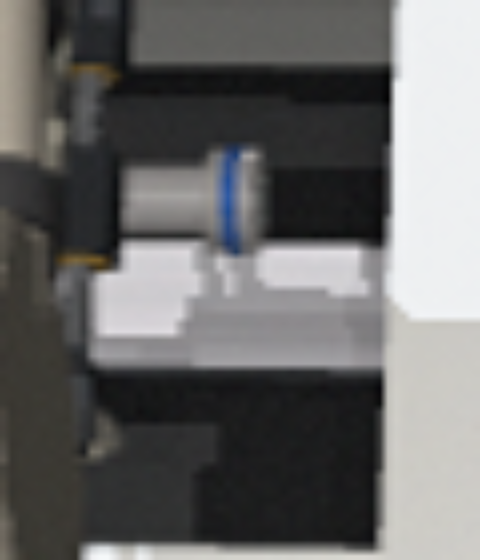

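Cap measured at v 168–182 against a predicted 168–181, so the pose agrees. Next I lower in stages.

>>> {"api": "move_arm", "payload": {"increments": [[12,0,-1,12,0.001,0.002,0],[12,0,0,22,0,0,0],[12,0,0,22,0,0,0],[12,0,0,22,0,0,0],[12,0,0,18,0,0,0],[12,0,0,8,0,0,0],[12,0,0,0,0,0,0]]}}

```text
time: 10.05
tool_pos: [0.5809, 0.1134, 0.126]
tool_rot: [3.142, 0.002, -0.038]
contact_force: [0.0, 0.6, -2.7]
opening: 0.018
```

```bash
python3 plan.py .583 .1136 .115 -.033 1
```

```text
t 10.05 pos [0.5809 0.1134 0.126 ] rot [ 3.1415e+00  2.3000e-03 -3.7600e-02] F [ 0.01  0.57 -2.72] op 0.018
per-row turn [ 0.0001  0.0023 -0.0046]
[2.1, -0.3, 11.0]
```

>>> {"api": "move_arm", "payload": {"increments": [[12,2,0,6,0,0.002,0.004],[12,0,0,5,0,0,0],[12,0,0,3,0,0,0],[12,0,0,0,0,0,0]]}}

```text
time: 10.55
tool_pos: [0.5841, 0.1134, 0.1127]
tool_rot: [-3.141, -0.003, -0.042]
contact_force: [0.2, -0.0, -2.2]
opening: 0.0177
```

```bash
python3 plan.py .583 .1136 .106 -.033 1
```

```text
t 10.55 pos [0.5841 0.1134 0.1127] rot [-3.1413e+00 -3.1000e-03 -4.1800e-02] F [ 0.18 -0.05 -2.18] op 0.0177
per-row turn [-0.0003 -0.0031 -0.0088]
[-1.1, -0.1, 6.7]
```

>>> {"api": "move_arm", "payload": {"increments": [[12,-0.5,0,2,0,-0.003,-0.008],[12,0,0,2,0,0,0],[12,0,0,0,0,0,0]]}}

```text
time: 10.92
tool_pos: [0.5837, 0.1135, 0.1088]
tool_rot: [-3.141, -0.001, -0.033]
contact_force: [1.2, 0.6, -3.2]
opening: 0.0175
```

>>> {"api": "move_arm", "payload": {"increments": [[12,0,0,1.5,0,0,0],[12,0,0,0,0,0,0]]}}

```text
time: 11.18
tool_pos: [0.5838, 0.1135, 0.1073]
tool_rot: [-3.141, -0.001, -0.033]
contact_force: [1.2, 0.7, -2.4]
opening: 0.0175
```

>>> {"api": "move_arm", "payload": {"increments": [[12,0.5,0,1,0,0,0],[12,0,0,0,0,0,0]]}}

```text
time: 11.42
tool_pos: [0.5843, 0.1135, 0.1065]
tool_rot: [-3.141, -0.001, -0.033]
contact_force: [-1.7, 0.3, -2.1]
opening: 0.0176
```

>>> {"api": "move_arm", "payload": {"increments": [[12,0.5,0,1,0,0,0],[12,0,0,0,0,0,0]]}}

```text
time: 11.68
tool_pos: [0.5844, 0.1135, 0.1065]
tool_rot: [-3.141, -0.0, -0.033]
contact_force: [-0.0, -0.9, -3.2]
opening: 0.0175
```

>>> {"api": "move_arm", "payload": {"increments": [[12,0,0,1,0,0,0],[12,0,0,0,0,0,0]]}}

```text
time: 11.92
tool_pos: [0.5844, 0.1135, 0.1065]
tool_rot: [-3.141, -0.001, -0.033]
contact_force: [-0.9, -0.3, -1.4]
opening: 0.0179
```

>>> {"api": "move_arm", "payload": {"increments": [[12,0,0,1,0,0,0],[12,0,0,1,0,0,0]]}}

```text
time: 12.18
tool_pos: [0.5845, 0.1135, 0.1064]
tool_rot: [-3.141, -0.002, -0.033]
contact_force: [-5.5, 0.1, 9.9]
opening: 0.0171
```

Seated: it presses with about 10 N and the height doesn't move. I relax it so the cell settles and regrip lightly.

>>> {"api": "move_arm", "payload": {"increments": [[12,-0.5,0,-0.3,0,0,0],[12,0,0,0,0,0,0],[24,0,0,0,0,0,0],[26,0,0,0,0,0,0],[26,0,0,0,0,0,0]]}}

```text
time: 12.8
tool_pos: [0.5851, 0.1136, 0.1063]
tool_rot: [-3.141, -0.004, -0.033]
contact_force: [0.5, 0.8, 0.8]
opening: 0.0261
```

```bash
python3 - <<'E'
from h import *
s=robot.observe(); print(s['tool_pos'].round(4),s['contact_force'].round(2),s['opening'])
c=cam('side'); cv2.imwrite('pics/s6.png',cv2.resize(c['img'][90:210,250:360,::-1],None,fx=6,fy=5))
c=cam('top'); cv2.imwrite('pics/t6.png',cv2.resize(c['img'][150:230,200:260,::-1],None,fx=8,fy=7))
print([proj(c,[.5835+dx,.0535+dy,.096]) for dx,dy in((.015,0),(-.015,0))])
E
```

```text
[0.5851 0.1136 0.1063] [0.55 0.77 0.82] 0.026086095648477265
[array([238.25488042, 180.7541391 ]), array([238.28050513, 192.12606714])]
```

View pics/s6.png

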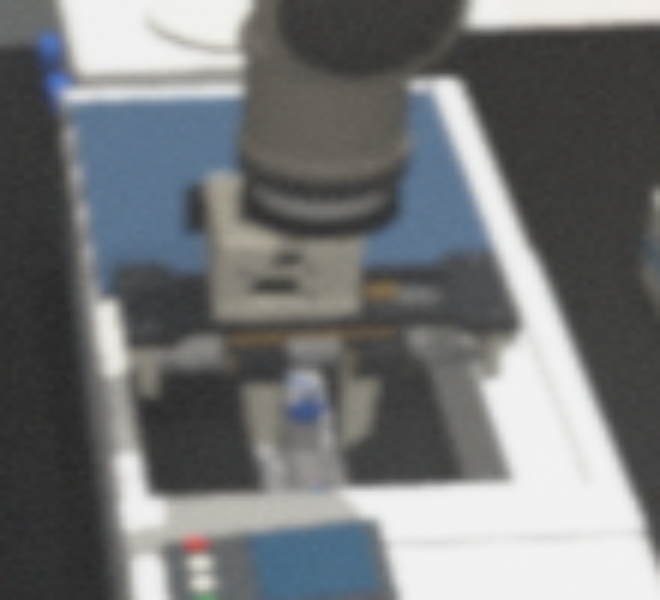

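View pics/t6.png

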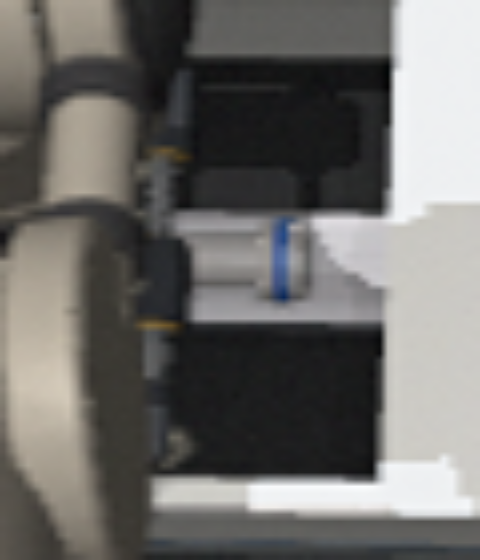

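The cell lies in the groove; its cap edges at v 180.7–192.9 match the predicted 180.8–192.1. I regrip lightly and watch the side force.

>>> {"api": "move_arm", "payload": {"increments": [[18,0,0,0,0,0,0],[12,0,0,0,0,0,0],[12,0,0,0,0,0,0],[12,0,0,0,0,0,0]], "newtons": 15}}

```text
time: 13.4
tool_pos: [0.5845, 0.1136, 0.1062]
tool_rot: [-3.141, -0.003, -0.033]
contact_force: [-0.8, -0.3, 0.6]
opening: 0.0177
```

>>> {"api": "move_arm", "payload": {"increments": [[12,0,3,0,0,0,0],[12,0,4,0,0,0,0],[12,0,0,0,0,0,0]]}}

```text
time: 13.78
tool_pos: [0.5842, 0.1067, 0.1062]
tool_rot: [-3.14, -0.003, -0.033]
contact_force: [-1.1, 0.3, -0.4]
opening: 0.0179
```

>>> {"api": "move_arm", "payload": {"increments": [[12,0,5,0,0,0,0],[12,0,6,0,0,0,0],[12,0,6,0,0,0,0],[12,0,6,0,0,0,0],[12,0,5,0,0,0,0],[12,0,3,0,0,0,0],[12,0,1,0,0,0,0],[12,0,0,0,0,0,0]]}}

```text
time: 14.78
tool_pos: [0.5829, 0.0724, 0.1061]
tool_rot: [-3.14, -0.003, -0.033]
contact_force: [-1.8, 1.0, 0.9]
opening: 0.0179
```

```bash
python3 plan.py .582 .0725 .1062 -.033 1
```

```text
t 14.775 pos [0.5829 0.0724 0.1061] rot [-3.1397e+00 -2.8000e-03 -3.3500e-02] F [-1.79  0.99  0.88] op 0.0179
per-row turn [-0.0019 -0.0028 -0.0005]
[-0.9, -0.1, -0.1]
```

>>> {"api": "move_arm", "payload": {"increments": [[12,-0.3,0.8,0,0,0,0],[12,0,0.8,0,0,0,0],[12,0,0.8,0,0,0,0],[12,0,0.8,0,0,0,0]]}}

```text
time: 15.28
tool_pos: [0.5828, 0.0694, 0.1062]
tool_rot: [-3.14, -0.004, -0.033]
contact_force: [-0.3, 2.3, -0.0]
opening: 0.0176
```

>>> {"api": "move_arm", "payload": {"increments": [[12,0,0.8,0,0,0,0],[12,0,0.8,0,0,0,0],[12,0,0.8,0,0,0,0]]}}

```text
time: 15.65
tool_pos: [0.5827, 0.0669, 0.1062]
tool_rot: [-3.14, -0.004, -0.033]
contact_force: [-1.0, 2.0, -0.2]
opening: 0.0179
```

>>> {"api": "move_arm", "payload": {"increments": [[12,0,0.8,0,0,0,0],[12,0,0.8,0,0,0,0],[12,0,0.8,0,0,0,0]]}}

```text
time: 16.02
tool_pos: [0.5826, 0.0643, 0.1061]
tool_rot: [-3.14, -0.003, -0.033]
contact_force: [0.2, 1.6, -0.1]
opening: 0.0173
```

Sliding friction is about 2 N. I continue in small steps.

>>> {"api": "move_arm", "payload": {"increments": [[12,0,0.8,0,0,0,0],[12,0,0.8,0,0,0,0],[12,0,0.8,0,0,0,0]]}}

```text
time: 16.4
tool_pos: [0.5825, 0.0618, 0.1062]
tool_rot: [-3.14, -0.004, -0.033]
contact_force: [0.2, 1.6, 0.2]
opening: 0.0177
```

>>> {"api": "move_arm", "payload": {"increments": [[12,0,0.8,0,0,0,0],[12,0,0.8,0,0,0,0],[12,0,0.8,0,0,0,0]]}}

```text
time: 16.77
tool_pos: [0.5825, 0.0592, 0.1062]
tool_rot: [-3.14, -0.004, -0.033]
contact_force: [-0.4, 3.2, -0.7]
opening: 0.0179
```

>>> {"api": "move_arm", "payload": {"increments": [[12,0,0.8,0,0,0,0],[12,0,0.8,0,0,0,0],[12,0,0.8,0,0,0,0]]}}

```text
time: 17.15
tool_pos: [0.5824, 0.0566, 0.1061]
tool_rot: [-3.14, -0.003, -0.033]
contact_force: [-0.3, 1.9, 0.2]
opening: 0.0172
```

>>> {"api": "move_arm", "payload": {"increments": [[12,0,0.8,0,0,0,0],[12,0,0.8,0,0,0,0],[12,0,0.8,0,0,0,0]]}}

```text
time: 17.52
tool_pos: [0.5823, 0.0541, 0.1061]
tool_rot: [-3.139, -0.003, -0.033]
contact_force: [-0.9, 2.5, 0.4]
opening: 0.0174
```

>>> {"api": "move_arm", "payload": {"increments": [[12,0,0.6,0,0,0,0],[12,0,0.6,0,0,0,0]]}}

```text
time: 17.77
tool_pos: [0.5823, 0.0538, 0.1062]
tool_rot: [-3.138, -0.004, -0.033]
contact_force: [0.3, 4.8, -0.4]
opening: 0.0175
```

>>> {"api": "move_arm", "payload": {"increments": [[12,0,0.4,0,0,0,0]]}}

```text
time: 17.9
tool_pos: [0.5823, 0.0538, 0.1062]
tool_rot: [-3.137, -0.004, -0.033]
contact_force: [-0.1, 5.1, -0.7]
opening: 0.0175
```

>>> {"api": "move_arm", "payload": {"increments": [[12,0,0.5,0,0,0,0],[12,0,0.5,0,0,0,0]]}}

```text
time: 18.15
tool_pos: [0.5823, 0.0538, 0.1062]
tool_rot: [-3.136, -0.004, -0.033]
contact_force: [0.9, 4.3, -0.6]
opening: 0.0178
```

>>> {"api": "move_arm", "payload": {"increments": [[12,0,0.9,0,0,0,0],[12,0,0.9,0,0,0,0]]}}

```text
time: 18.4
tool_pos: [0.5823, 0.0535, 0.1064]
tool_rot: [-3.133, -0.004, -0.033]
contact_force: [-0.0, 8.4, 0.3]
opening: 0.0178
```

Bearing on the stop: about 8 N in total, less about 2 N of groove friction, with no further travel. I hold briefly, then release.

>>> {"api": "move_arm", "payload": {"increments": [[12,0,0.3,0,0,0,0],[12,0,0.3,0,0,0,0],[12,0,0.3,0,0,0,0]]}}

```text
time: 18.77
tool_pos: [0.5823, 0.0536, 0.1063]
tool_rot: [-3.132, -0.004, -0.032]
contact_force: [0.3, 4.9, -0.7]
opening: 0.0176
```

```bash
python3 -c "
from h import *
for i in range(3):
    cam('side'); s=robot.observe(); print(s['tool_pos'].round(5),s['contact_force'].round(2))"
```

```text
[0.58227 0.05359 0.10628] [-0.58  5.65 -0.04]
[0.58228 0.05359 0.10629] [ 0.07  4.66 -0.34]
[0.58227 0.05355 0.1063 ] [0.11 4.87 0.33]
```

>>> {"api": "move_arm", "payload": {"increments": [[30,0,0,0,0,0,0],[45,0,0,0,0,0,0],[45,0,0,0,0,0,0]]}}

```text
time: 19.3
tool_pos: [0.5826, 0.0517, 0.1064]
tool_rot: [-3.135, -0.005, -0.032]
contact_force: [-0.7, -0.6, 0.2]
opening: 0.0425
```

```bash
python3 plan.py .5835 .0536 .22 -.033 3
```

```text
t 19.3 pos [0.5826 0.0517 0.1064] rot [-3.1349 -0.0051 -0.0323] F [-0.72 -0.59  0.17] op 0.0425
per-row turn [-0.0022 -0.0017  0.0002]
[0.5, -0.9, -37.9]
[0.4, -0.8, -37.9]
[0.3, -0.7, -37.9]
```

>>> {"api": "move_arm", "payload": {"increments": [[45,0,-1,-10,0,0,0],[45,0,-1,-20,0,0,0],[45,0,0,-30,0,0,0],[45,0,0,-35,0,0,0],[45,0,0,-25,0,0,0],[30,0,0,0,0,0,0]]}}

```text
time: 20.05
tool_pos: [0.5824, 0.0522, 0.2333]
tool_rot: [-3.136, -0.008, -0.033]
contact_force: [0.4, -0.4, -0.5]
opening: 0.0393
```

```bash
python3 - <<'E'
from h import *
c=cam('side'); cv2.imwrite('pics/s7.png',cv2.resize(c['img'][90:230,250:370,::-1],None,fx=6,fy=4.2))
c=cam('top'); cv2.imwrite('pics/t7.png',cv2.resize(c['img'][120:240,60:310,::-1],None,fx=3.2,fy=3.2))
E
python3 plan.py .589 .32 .225 -.033 10
```

```text
t 20.15 pos [0.5812 0.0523 0.2306] rot [-3.1361e+00 -2.8000e-03 -3.2900e-02] F [ 0.23  0.38 -0.32] op 0.0325
per-row turn [-0.0005 -0.0003  0.    ]
[-0.1, -26.8, 0.7]
[-0.1, -26.8, 0.7]
[-0.1, -26.8, 0.7]
[-0.1, -26.8, 0.7]
[-0.1, -26.8, 0.6]
[-0.1, -26.8, 0.6]
[-0.1, -26.8, 0.6]
[-0.1, -26.8, 0.6]
[-0.1, -26.8, 0.6]
[-0.1, -26.8, 0.6]
```

View pics/s7.png

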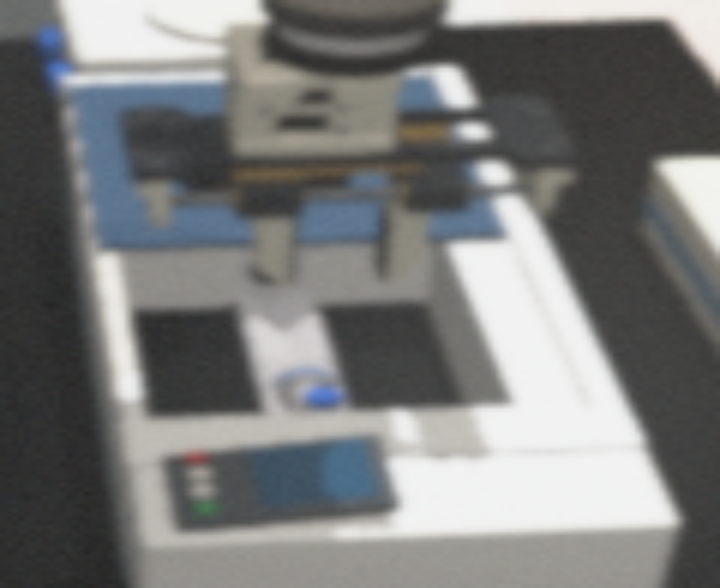

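View pics/t7.png

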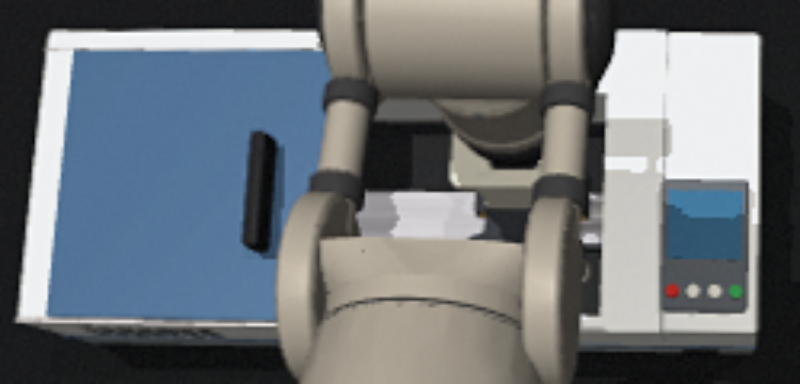

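```bash
python3 - <<'E'
from h import *
c=cam('side'); cv2.imwrite('pics/s8.png',cv2.resize(c['img'][155:190,285:325,::-1],None,fx=16,fy=16,interpolation=cv2.INTER_CUBIC))
f=lambda p:((proj(c,p)-[285,155])*16).round()
print('top upright',f([.582,.0537,.132]),'at +-.25',f([.582+.0089,.0537,.131]),f([.582-.0089,.0537,.131]),'at.5',f([.582+.0173,.0537,.1276]))
print('cap L,R,top',f([.584-.015,.11,.096]),f([.584+.015,.11,.096]),f([.584,.11,.111]))
E
```

```text
top upright [290. 461.] at +-.25 [338. 462.] [241. 469.] at.5 [383. 473.]
cap L,R,top [163. 427.] [319. 415.] [244. 359.]
```

View pics/s8.png

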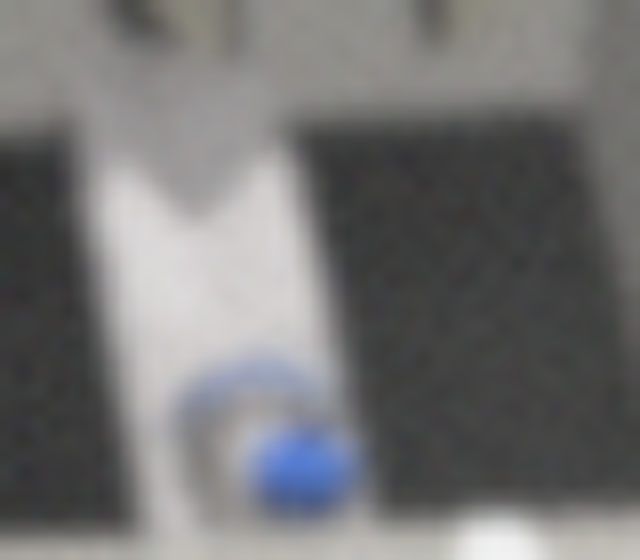

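The observed stopper and ring match an upright cell to about a pixel. Next I close the fingers and go behind the cover grip.

>>> {"api": "move_arm", "payload": {"increments": [[10,0,-15,0,0,0,0],[0,0,-30,0,0,0,0],[0,0,-35,0,0,0,0],[0,0,-35,0,0,0,0],[0,0,-35,0,0,0,0],[0,0,-35,0,0,0,0],[0,0,-35,0,0,0,0],[0,0,-30,0,0,0,0],[0,0,-15,0,0,0,0],[0,0,0,0,0,0,0]]}}

```text
time: 21.45
tool_pos: [0.5836, 0.3326, 0.2182]
tool_rot: [-3.14, 0.02, -0.031]
contact_force: [-0.3, -0.3, -0.1]
opening: 0.0008
```

```bash
python3 plan.py .59 .32 .159 -.033 4;python3 - <<'E'
from h import *
c=cam('side'); cv2.imwrite('pics/s9.png',cv2.resize(c['img'][50:210,230:370,::-1],None,fx=5,fy=3.7))
c=cam('top'); cv2.imwrite('pics/t9.png',cv2.resize(c['img'][120:240,60:310,::-1],None,fx=3.2,fy=3.2))
E
```

```text
t 21.45 pos [0.5836 0.3326 0.2182] rot [-3.1396  0.0195 -0.0311] F [-0.28 -0.34 -0.06] op 0.0008
per-row turn [-0.0005  0.0049  0.0005]
[2.0, 3.1, 14.8]
[1.9, 3.1, 14.8]
[1.9, 3.1, 14.8]
[1.8, 3.1, 14.8]
```

View pics/s9.png

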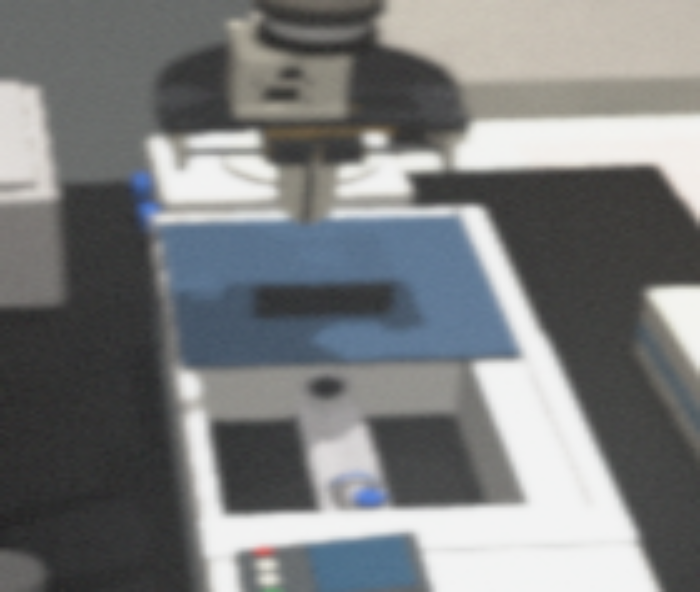

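View pics/t9.png

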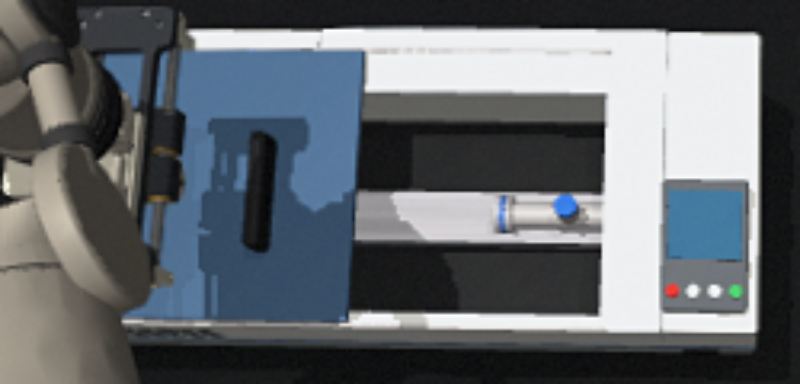

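The cell lies in the groove running into the port, stopper at about (237,184). The fingers are behind the grip bar, which is at about (141,179).

```bash
python3 - <<'E'
from h import *
c=cam('top'); print(onz(c,141.5,179.4,.18), onz(c,236.9,184.4,.132))
c2=cam('side'); print(onz(c2,230+325/5,50+286/3.7,.18))
E
```

```text
[0.58756796 0.27837498 0.18      ] [0.58050168 0.05285959 0.132     ]
[0.59240233 0.28130112 0.18      ]
```

>>> {"api": "move_arm", "payload": {"increments": [[0,2,3,15,0,0.005,0],[0,2,3,15,0,0.005,0],[0,2,2,14,0,0.005,0],[0,1,0,10,0,0.004,0],[0,0,0,0,0,0,0]]}}

```text
time: 22.28
tool_pos: [0.5927, 0.3171, 0.166]
tool_rot: [-3.139, -0.004, -0.041]
contact_force: [-0.6, -0.8, 0.5]
opening: 0.0007
```

>>> {"api": "move_arm", "payload": {"increments": [[0,0,8,3,0,0,-0.008],[0,-1,8,0,0,0,0],[0,0,6,0,0,0,0],[0,0,6,0,0,0,0],[0,0,6,0,0,0,0],[0,0,0,0,0,0,0]]}}

```text
time: 23.02
tool_pos: [0.5909, 0.2816, 0.1644]
tool_rot: [-3.136, -0.007, -0.033]
contact_force: [-0.2, -0.6, 1.4]
opening: 0.0006
```

```bash
python3 plan.py .584 .12 .163 -.033 15|head -4;python3 - <<'E'
from h import *
c=cam('side'); cv2.imwrite('pics/s10.png',cv2.resize(c['img'][50:210,230:370,::-1],None,fx=5,fy=3.7))
E
```

```text
t 23.025 pos [0.5909 0.2816 0.1644] rot [-3.1361 -0.0069 -0.0325] F [-0.17 -0.59  1.4 ] op 0.0006
per-row turn [-0.0004 -0.0005  0.    ]
[-0.1, 10.8, 0.0]
[-0.1, 10.8, 0.0]
```

View pics/s10.png

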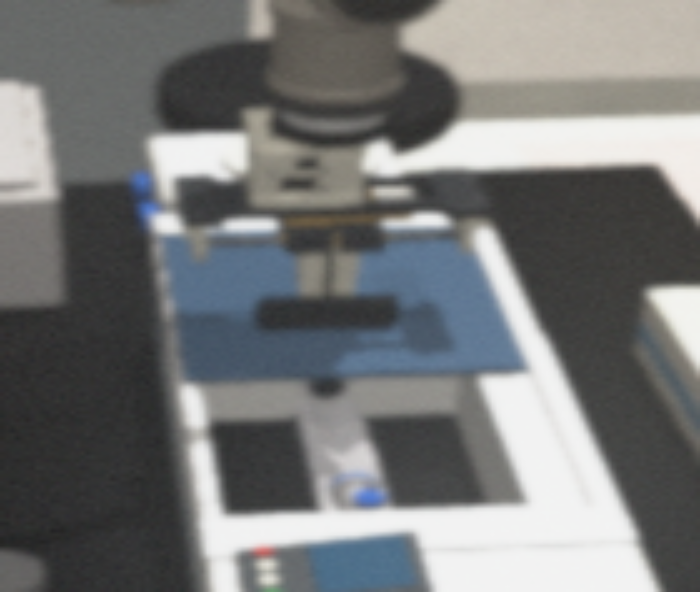

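The bar is being pushed and the cover edge has advanced. I continue.

>>> {"api": "move_arm", "payload": {"increments": [[0,0,6,0,0,0,0],[0,0,9,0,0,0,0],[0,0,10,0,0,0,0],[0,0,10,0,0,0,0],[0,0,10,0,0,0,0],[0,0,10,0,0,0,0],[0,0,10,0,0,0,0],[0,0,10,0,0,0,0]]}}

```text
time: 24.08
tool_pos: [0.5881, 0.2028, 0.1645]
tool_rot: [-3.135, -0.007, -0.032]
contact_force: [0.4, 3.4, 1.1]
opening: 0.0
```

```bash
python3 plan.py .584 .12 .163 -.033 8|head -4
```

```text
t 24.075 pos [0.5881 0.2028 0.1645] rot [-3.1345 -0.0073 -0.0318] F [0.38 3.36 1.07] op 0.0
per-row turn [-0.0009 -0.0009  0.0001]
[-0.2, 10.4, 0.1]
[-0.2, 10.4, 0.1]
```

>>> {"api": "move_arm", "payload": {"increments": [[0,0,10,0,-0.003,-0.003,0],[0,0,10,0,0,0,0],[0,0,10,0,0,0,0],[0,0,10,0,0,0,0],[0,0,10,0,0,0,0],[0,0,10,0,0,0,0],[0,0,8,0,0,0,0],[0,0,5,0,0,0,0]]}}

```text
time: 25.08
tool_pos: [0.5852, 0.1241, 0.1643]
tool_rot: [-3.138, -0.003, -0.032]
contact_force: [-1.2, 2.0, 1.7]
opening: 0.0007
```

```bash
python3 plan.py .584 .105 .163 -.033 8|head -4;python3 - <<'E'
from h import *
c=cam('side'); cv2.imwrite('pics/s11.png',cv2.resize(c['img'][50:210,230:370,::-1],None,fx=5,fy=3.7))
E
```

```text
t 25.075 pos [0.5852 0.1241 0.1643] rot [-3.138  -0.0033 -0.0323] F [-1.18  2.05  1.68] op 0.0007
per-row turn [-0.0005 -0.0004  0.0001]
[-0.1, 2.4, 0.2]
[-0.1, 2.4, 0.2]
```

View pics/s11.png

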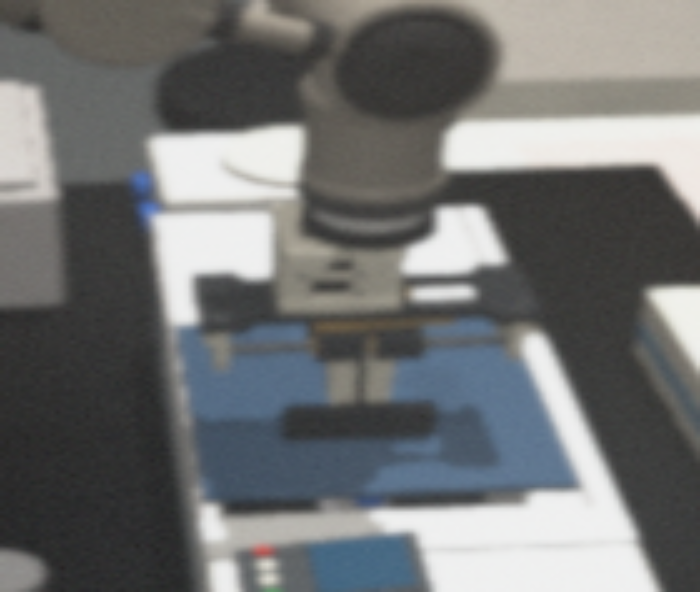

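The cover is nearly shut, with about 15–20 mm still open. I go on slowly until the end stop shows in the force.

>>> {"api": "move_arm", "payload": {"increments": [[0,0,4,0,0,0,0],[0,0,4,0,0,0,0],[0,0,3,0,0,0,0],[0,0,3,0,0,0,0]]}}

```text
time: 25.62
tool_pos: [0.5847, 0.1092, 0.1643]
tool_rot: [-3.138, -0.003, -0.032]
contact_force: [-1.4, 2.8, 2.5]
opening: 0.0004
```

>>> {"api": "move_arm", "payload": {"increments": [[0,0,2,0,0,0,0],[0,0,2,0,0,0,0],[0,0,2,0,0,0,0]]}}

```text
time: 26.0
tool_pos: [0.5846, 0.1053, 0.1644]
tool_rot: [-3.134, -0.004, -0.032]
contact_force: [-0.5, 14.1, 0.5]
opening: 0.0006
```

>>> {"api": "move_arm", "payload": {"increments": [[0,0,2,0,0,0,0],[0,0,2,0,0,0,0]]}}

```text
time: 26.25
tool_pos: [0.5846, 0.1054, 0.1645]
tool_rot: [-3.126, -0.005, -0.031]
contact_force: [0.9, 9.8, 1.0]
opening: 0.0004
```

The cover is hard against its end at the predicted position. Next I back off and raise.

>>> {"api": "move_arm", "payload": {"increments": [[0,0,-6,0,0,0,0],[0,0,-8,0,0,0,0],[0,0,-2,-15,0,0,0],[0,0,0,-30,0,0,0],[0,0,-15,-35,0,0,0],[0,0,-40,-20,0,0,0],[0,0,-50,-10,0,0,0],[0,0,-50,0,0,0,0],[0,0,-30,0,0,0,0],[0,0,0,0,0,0,0]]}}

```text
time: 27.5
tool_pos: [0.5926, 0.3078, 0.289]
tool_rot: [-3.13, -0.015, -0.035]
contact_force: [1.0, -0.1, 0.4]
opening: 0.0003
```

```bash
python3 - <<'E'
from h import *
s=robot.observe(); print(s['time'],s['tool_pos'],s['contact_force'])
c=cam('side','s12.png')
c=cam('top','t12.png'); i=c['img'][120:240,60:310,::-1]; cv2.imwrite('pics/t12b.png',cv2.resize(i,None,fx=3.2,fy=3.2))
P=lambda x,y,z:proj(c,[.584+x-y*-.033,.1386+y,z])
print('edge expected',P(.121,-.12,.15),P(-.089,-.12,.15),'bar',P(0,-.05,.18))
E
```

```text
27.5 [0.59262439 0.30778549 0.28900793] [ 0.96527957 -0.13392124  0.41051778]
edge expected [249.71990247 135.51402403] [250.2951504  218.56397866] bar [219.63043602 179.46106813]
```

View pics/s12.png

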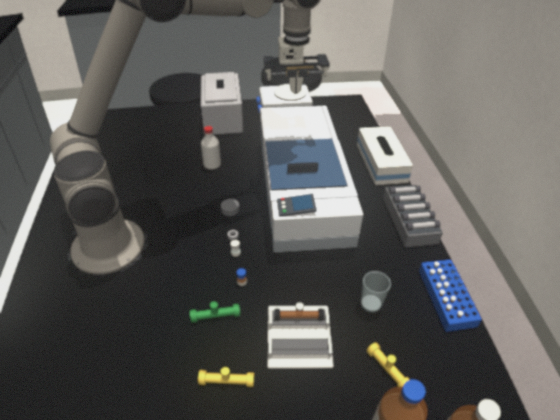

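View pics/t12b.png

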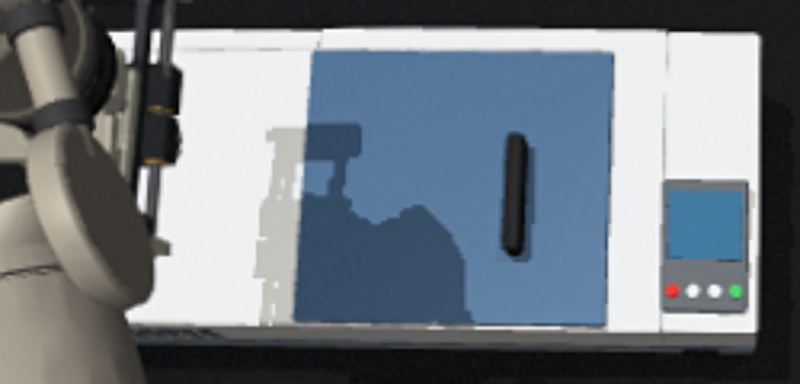

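The cover edge sits at u about 249–252 against an expected 250, so it is shut. The other objects are where they were and the arm is clear.

```bash
python3 -c "
from cell import robot
print(robot.hand_in())"
```

```text
the job is handed in; nothing more can be done
None
```

I laid the steel cell neck-up in the open groove, slid it into the port against the stop, shut the cover, and handed the job in at about 27.5 s. The hand-in reports no verdict.

- **Placing:** the seating push on the groove read about 12 N. With the grip opened, the cell lay within about 1 px of the predicted position, and I then regripped it lightly.
- **Stop:** contact came about 70 mm from the stop's mount, inside the 60–82 mm range. The peak reading was about 8 N, and it held at about 5 N before release, both including roughly 2 N of groove friction. I could not measure the force left on the stop after release and relied on groove friction to hold it.
- **Neck:** the side picture after release showed the cell upright to within about a pixel.
- **Cover:** it hit its end at about 14 N. Its edge measured within about 2 px (roughly 4 mm) of the shut position, so the picture alone doesn't settle the 4 mm limit.
- **Rest of the bench:** in the last pictures I saw nothing else moved, judged by eye, and the arm was clear.

No check failed. While the cover was shut, the cell itself could no longer be seen.

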